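Find the good stem guide with a feeler

ROBOT

A 7-joint arm with a two-finger parallel gripper is mounted at the origin on the work surface. World frame = base frame: x ahead of the robot, y to its left, z up, the work surface at z = 0. Lengths are in m, angles in rad, forces in N, time in s.
With the tool pointing down it reaches from about 0.425 to 0.925 m from the base axis. Payload 6.8 kg.
Tool frame: the origin (TCP) lies on the centre line of the jaws, within the pads' length; the fingertips stand bot.tip_reach ahead of it and the grasp point (between the pads) lies 3 mm ahead of it (bot.tip_reach is the distance from the TCP to the fingertips, in m); z points along the fingers, y is the line along which they close (so a half turn about z gives the same grasp; the last joint's range is limited). The gripper opens to 85 mm and grips with 20 to 120 N. Pads are 22 mm wide; open, the fingers measure 114 mm over their backs; the gripper's body (76 mm by 85 mm) begins 54 mm behind the grasp point. The pads swing forward as they close: fully open they stand 13 mm farther back than shut.
Start: joints at [-1.241, 0.477, 0.022, 1.555, -0.011, 1.109, -0.083], TCP at [0.286, 0.611, 0.253] pointing down, gripper open.
Joint ranges: [-2.96, 2.96], [-0.34, 2.1], [-1.41, 1.46], [0.24, 2.44], [-1.37, 4.51], [0.17, 1.92], [-2.96, 2.96]. Speed limits (rad/s): [2.39, 2.39, 3.14, 3.14, 3.14, 3.14, 3.14].

INTERFACE

Orientations are given as a unit quaternion [w, x, y, z].
In Python, from station import bot gives the robot as it stands.
- The arm moves only by the tool jog_arm, never from a script. Its argument "deltas" is a list of rows, each a list of 7 numbers: the shift along the world's x, y, z in m, then the turn, a rotation vector about the world's x, y, z in rad, then the opening, from 0 (shut) to 1 (fully open). In form: [[x, y, z, rx, ry, rz, grip], ...]. A call has 1 to 10 rows; each row shifts and turns the commanded pose from where the row before left it; what a row does not reach is not made up. A row lasts 1/10 s, in which the tool goes at most 50 mm and 8.59 degrees, less where a joint would pass 70% of its speed; a pose out of reach is approached as far as the arm can. A call with a gripper value outside its range is refused whole. The fingers move at their own pace and stop on an object; "newtons" is the grip in N (left out, the last holds). Time passes only in rows, so rows that do not move let the fingers close. It gives the time, the measured TCP pose, the force, the opening and the grip force at its end, in the units of the state.
- bot.get_obs(): the state, without advancing time (a new reading comes with each control period).
- bot.read_camera(name): name is "side" or "top" or "wrist"; returns a dict with "img" (480x640x3 uint8, red, green, blue), "K" (3x3 intrinsics, pixels), "dist_coeffs" ([k1, k2, p1, p2, k3] as OpenCV has them; the pictures are not rectified), "eye" and "attitude" of the camera in the world. Camera axes: x right, y down, z forward; pixel columns grow to the right and rows downward; lengths in m; the calibration is good to about 2 mm. A picture is of the moment at which its call begins. There is no depth.
- bot.hand_in(): hands the job in; it is judged then, once.
The state is a dict: "t": time; "q": joint angles; "joint_vel": joint speeds; "joint_torque": joint torques, N m; "eef_pos": TCP position; "tool_rot": TCP orientation; "contact_force": force on the tool from outside, world axes, zero at the start; "torque": the same for the moment, N m; "gripper_width": opening from 0.0 (shut) to 1.0 (fully open); "grasp_force": force on a finger pad.
Only numpy, scipy, OpenCV 4.12 (cv2) and the standard library are available. Lean on these libraries where they do the work, as an engineer would, in place of code of your own. Each camera call takes 0.05 s, during which the arm holds its last target. There are 200 camera calls.

TASK

Take the feeler from its wooden stand and try its blade gently in the slots of the stem-guide block: two guides have gone slack and give no drag, one is jammed and must not be forced, and only one still holds the blade with a light drag. Leave the feeler in that good slot, upright and fully home with its handle resting on the cover, let go of it, and leave the other things on the table alone.

Things in the scene. Friction and masses are not known exactly. Their poses are not given: they have to be found in the camera images.
- feeler_grip (a point): the feeler: grey plastic handle block 16 (its x) x 40 (y) x 50 mm high with a flat steel blade under it, 4 (x) x 24 (y) mm, 42 mm long, rounded end; about 120 g. This point is the handle's centre, 25 mm above its foot (shoulder), 67 mm above the blade's end. It starts upright, z up, in its stand; grip it across the 16 mm from above; either way round is the same
- stand: fixed light wooden stand of the feeler, 60 x 64 mm, 55 mm high, with a 9 x 31 mm opening in the middle through which the blade hangs, the handle's foot on its top; origin at the centre of its underside
- guide_block: fixed aluminium stem-guide block, 76 (x) x 200 (y) mm, 60 mm high, flat cover 8 mm thick with a row of four equal slots along y; origin under its centre. Short chutes on its far side, thumb screws on its near side, below the cover. Hidden under the cover each slot has two facing sprung cheeks with sloping lead-ins from 10 mm below the cover's top; they grip from 24 mm down
- slot1 (a point): mouth of a slot (first, at the block's -y end): centre of the opening at the cover's top, 60 mm above the table; opening 9 (x) x 31 (y) mm, slots 46 mm apart; x across its narrow way, y along the row, z up. With the blade in past 26 mm and centred, pushing on down meets less than 1 N in a slack slot and a steady 4 to 9 N in the good one (up to 12 N while entering), felt only while the blade moves
- slot2 (a point): mouth of a slot (second): centre of the opening at the cover's top, 60 mm above the table; opening 9 (x) x 31 (y) mm, slots 46 mm apart; x across its narrow way, y along the row, z up. In the jammed slot the push climbs past 15 N by 27 mm depth, and it is forced at 25 N or more
- slot3 (a point): mouth of a slot (third): centre of the opening at the cover's top, 60 mm above the table; opening 9 (x) x 31 (y) mm, slots 46 mm apart; x across its narrow way, y along the row, z up. Which slot is good, jammed or slack changes every time
- slot4 (a point): mouth of a slot (fourth, at the block's +y end): centre of the opening at the cover's top, 60 mm above the table; opening 9 (x) x 31 (y) mm, slots 46 mm apart; x across its narrow way, y along the row, z up. Every slot takes the whole 42 mm of blade: home is the handle's foot on the cover
- good_near (a joint): how far the near (-x side) cheek of the one good slot (about 5 N per mm; about 1.2 mm each with the blade in) is pressed back, m; 0 = at rest, 6 mm at most; it does not tell which slot that is
- good_far (a joint): how far the far (+x side) cheek of the one good slot (about 5 N per mm; about 1.2 mm each with the blade in) is pressed back, m; 0 = at rest, 6 mm at most; it does not tell which slot that is
- jammed_near (a joint): how far the near (-x side) cheek of the jammed slot (about 18 N per mm) is pressed back, m; 0 = at rest, 6 mm at most; it does not tell which slot that is
- jammed_far (a joint): how far the far (+x side) cheek of the jammed slot (about 18 N per mm) is pressed back, m; 0 = at rest, 6 mm at most; it does not tell which slot that is
- vase: bystander: pink ribbed vase of plastic flowers, 80 mm wide, body 145 mm high; origin at the centre of its foot
- foam_brick: bystander: grey foam brick 75 x 105 x 70 mm; origin under its centre
- bowl: bystander: black bowl, 150 mm across, 50 mm high; origin under its centre
- tape: bystander: green ring-shaped roll of tape, 90 mm across, 24 mm high, lying flat; origin under its centre
- screwdriver: bystander: screwdriver lying on the table
- pruners: bystander: black-handled pruners lying flat on the table, 150 mm long
- pin_jar: bystander: small clear jar, 52 mm across, 60 mm high; origin under its centre

How it is judged:
By the outcome, as a careful person would: the job done as asked, in the order asked, and still so for the second after the job is handed in, with the robot touching nothing.
It also fails if it takes over 72 s, if anything falls off the work surface, if the arm or the gripper's body presses on something with over 40 N, if the wrist force passes 120 N, or if a joint passes its speed limit or range.

## Working session

There is one attempt and no reset: what is moved stays moved. The work goes in short steps, Python scripts to look and compute and a tool call to move; the robot and the scene stay as the last step left them, time stands still between calls to the robot, and variables do not carry over. Pictures are saved under pics/ and viewed, at most 10 in all, crops included, and the job is handed in when it is done.

Besides the shell and the picture viewer there is one more tool, called after "Call:" as name(argument=value, ...) on one line, values as JSON. jog_arm: Moves the arm, as the interface text tells. Its arguments: {"type":"object","properties":{"deltas":{"type":"array"},"newtons":{"type":"number"}},"required":["deltas"]}

```bash
mkdir -p pics; cat > h.py <<'E'
import numpy as np, cv2
from scipy.spatial.transform import Rotation as R
from station import bot
def rot(a):
    a=np.array(a,float)
    return a if a.shape==(3,3) else R.from_quat(a,scalar_first=True).as_matrix()
def ray(c,uv):
    p=cv2.undistortPoints(np.array(uv,float).reshape(-1,1,2),np.array(c["K"]),np.array(c["dist_coeffs"])).reshape(-1,2)
    return np.array(c["eye"]),np.c_[p,np.ones(len(p))]@rot(c["attitude"]).T
def plane(c,uv,z):
    e,d=ray(c,uv); return e+d*((z-e[2])/d[:,2])[:,None]
def proj(c,P):
    A=rot(c["attitude"]); rv=cv2.Rodrigues(A.T)[0]
    return cv2.projectPoints(np.array(P,float).reshape(-1,3),rv,-A.T@np.array(c["eye"]),np.array(c["K"]),np.array(c["dist_coeffs"]))[0].reshape(-1,2)
def save(c,n): cv2.imwrite("pics/"+n+".png",c["img"][:,:,::-1])
E
python3 - <<'E'
from h import *
for n in("top","side"):
    c=bot.read_camera(n); save(c,n+"0"); print(n,c["eye"],c["attitude"],c["K"])
print(bot.get_obs(),bot.tip_reach)
E
```

```text
top [0.38836389 0.01727513 1.29983962] [-0.04225853  0.70999973 -0.70065329  0.05656462] [[507.4256472    0.         317.01553153]
 [  0.         507.4256472  233.84174308]
 [  0.           0.           1.        ]]
side [ 0.45210799 -0.77392012  0.74832665] [-0.41552788  0.90496711 -0.08637736  0.03016719] [[486.30289247   0.         311.13369795]
 [  0.         486.30289247 230.72329866]
 [  0.           0.           1.        ]]
{'t': 0.1, 'q': array([-1.24108634,  0.47768746,  0.02234904,  1.55634569, -0.01147216,
        1.10930188, -0.08309368]), 'joint_vel': array([ 3.95574117e-04, -1.20765699e-03,  1.80832816e-03, -4.42523370e-04,
        4.81905205e-05, -1.02272383e-03, -7.45318999e-04]), 'joint_torque': array([ 4.65749137e-03, -5.97755921e+01,  1.61355838e+00, -2.81957442e+01,
        1.27949865e-02,  5.02249139e-03,  2.61552742e-05]), 'eef_pos': array([0.28597926, 0.61087961, 0.25244605]), 'tool_rot': array([-1.04277947e-04,  2.17144625e-01,  9.76139109e-01, -8.00281905e-04]), 'contact_force': array([ 0.1484727 , -0.08491214, -0.20415731]), 'torque': array([-0.04695995, -0.00647036,  0.00916671]), 'grasp_force': 0.0, 'gripper_width': 1.005511754661455} 0.022
```

View pics/top0.png

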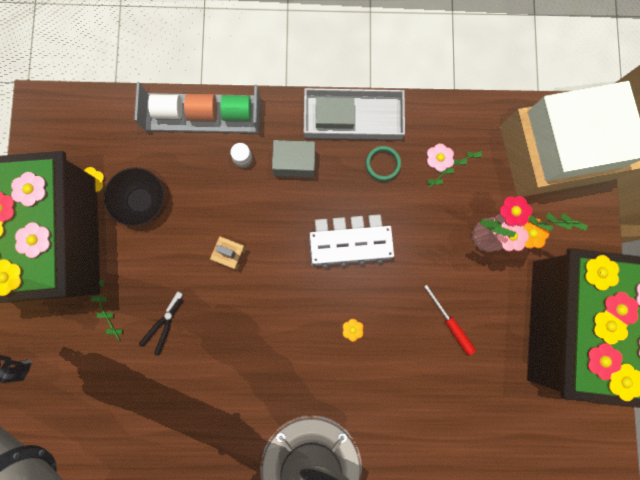

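View pics/side0.png

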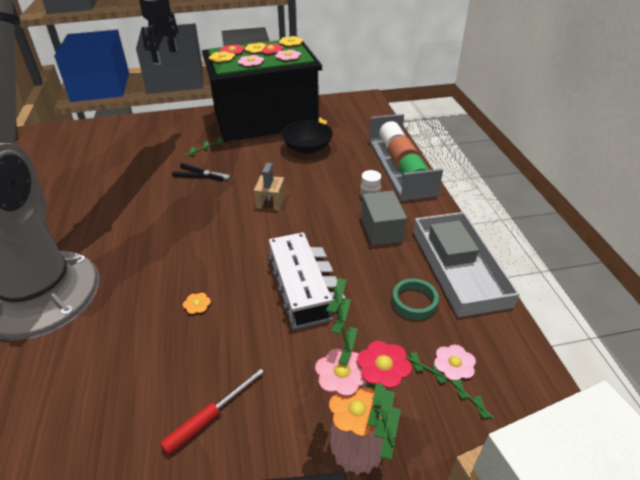

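The top view shows the feeler in its stand at about (227,252), and the block centred at (351,245). Its slots are near (380,242), (361,244), (342,245) and (324,247); +x is up and +y is left, so slot1 is the rightmost.

```bash
python3 - <<'E'
from h import *
c=bot.read_camera("top"); im=c["img"]; g=im.max(2)
def rects(x0,x1,y0,y1,m,lo):
    n,l,s,ce=cv2.connectedComponentsWithStats(m[y0:y1,x0:x1].astype(np.uint8))
    o=[]
    for i in range(1,n):
        if s[i,4]>=lo:
            ys,xs=np.where(l==i); o.append((cv2.minAreaRect(np.c_[xs+x0,ys+y0].astype(np.float32)),s[i,4],ce[i]+[x0,y0]))
    return o
# block cover
m=(im.min(2)>150)
for r in rects(300,400,222,272,m,300):
    print("cover",r); P=plane(c,cv2.boxPoints(r[0]),.06); print(P.round(4),P.mean(0))
for r in rects(316,390,236,253,g<110,8):
    print("slot",r[1],r[2],plane(c,[r[2]],.06)[0].round(4))
hsv=cv2.cvtColor(im,cv2.COLOR_RGB2HSV)
m=(hsv[...,0]>8)&(hsv[...,0]<25)&(hsv[...,2]>150)&(hsv[...,1]>60)
for r in rects(200,255,228,280,m,100):
    P=plane(c,cv2.boxPoints(r[0]),.055); print("stand",r[0],P.round(4),P.mean(0))
m=(hsv[...,1]<60)&(g>60)
for r in rects(205,250,232,272,m,20):
    P=plane(c,cv2.boxPoints(r[0]),.105); print("handle",r,P.round(4),P.mean(0))
cv2.imwrite("pics/crop.png",cv2.resize(im[225:280,195:400,::-1],None,fx=3.9,fy=3.9,interpolation=2))
E
```

```text
cover (((350.93450927734375, 239.7138214111328), (41.27360534667969, 82.29808044433594), 85.2363510131836), np.int32(2848), array([350.26404494, 242.10147472]))
[[ 0.591   0.0153  0.06  ]
 [ 0.6113 -0.1884  0.06  ]
 [ 0.5087 -0.196   0.06  ]
 [ 0.4891  0.0054  0.06  ]] [ 0.55003169 -0.09092706  0.06      ]
slot 11 [378.36363636 242.18181818] [ 0.5446 -0.1585  0.06  ]
slot 12 [341.83333333 245.16666667] [ 0.5359 -0.0683  0.06  ]
stand ((226.3311004638672, 251.934326171875), (27.079914093017578, 25.423015594482422), 21.25050163269043) [[0.498  0.2565 0.055 ]
 [0.5569 0.2364 0.055 ]
 [0.5334 0.1736 0.055 ]
 [0.4748 0.1942 0.055 ]] [0.51579754 0.21515968 0.055     ]
handle (((225.0206298828125, 250.95361328125), (18.885438919067383, 6.802819728851318), 23.96249008178711), np.int32(126), array([224.87301587, 250.96825397])) [[0.5142 0.2339 0.105 ]
 [0.5291 0.228  0.105 ]
 [0.5115 0.1868 0.105 ]
 [0.4967 0.1928 0.105 ]] [0.51286243 0.21039764 0.105     ]
```

View pics/crop.png

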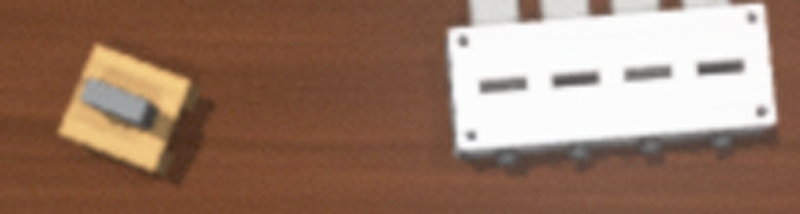

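The crop confirms this: the handle is at about (0.514, 0.213) with yaw about -23°, and the block's yaw is about +5.6°. I'll go above the stand.

Call:
jog_arm(deltas=[[0.02, -0.036, 0, 0, 0, -0.14, 1], [0.02, -0.036, 0, 0, 0, -0.14, 1], [0.02, -0.036, 0, 0, 0, -0.14, 1], [0.02, -0.036, 0, 0, 0, -0.14, 1], [0.02, -0.036, 0, 0, 0, -0.14, 1], [0.02, -0.036, 0, 0, 0, -0.14, 1], [0.02, -0.036, 0, 0, 0, -0.14, 1], [0.02, -0.036, 0, 0, 0, -0.14, 1], [0.02, -0.036, 0, 0, 0, -0.14, 1], [0.02, -0.036, 0, 0, 0, -0.14, 1]])

```text
t: 1.15
eef_pos: [0.4866, 0.2498, 0.2533]
tool_rot: [-0.0, 0.797, 0.604, -0.0]
contact_force: [0.5, 0.4, -0.2]
gripper_width: 1.003
grasp_force: 0.0
```

Call:
jog_arm(deltas=[[0.014, -0.019, 0, 0, 0, -0.14, 1], [0.014, -0.019, 0, 0, 0, 0, 1], [0, 0, 0, 0, 0, 0, 1], [0, 0, 0, 0, 0, 0, 1]])

```text
t: 1.55
eef_pos: [0.514, 0.2132, 0.2531]
tool_rot: [-0.0, 0.836, 0.549, -0.0]
contact_force: [0.4, 0.1, 0.1]
gripper_width: 0.997
grasp_force: 0.0
```

```bash
python3 - <<'E'
from h import *
c=bot.read_camera("wrist"); save(c,"w1"); o=bot.get_obs(); print(o["t"],o["eef_pos"],rot(o["tool_rot"]),o["q"],o["contact_force"])
print(c["eye"], proj(c,[[.514,.213,.105],[.514,.213,.055]]))
E
```

```text
1.6 [0.51361098 0.21408851 0.25305686] [[ 3.95058892e-01  9.18655513e-01 -7.21742721e-04]
 [ 9.18655794e-01 -3.95058818e-01  2.49220900e-04]
 [-5.61826724e-05 -7.61490065e-04 -9.99999708e-01]] [-0.8869438   0.29950482  0.46903212  1.8673536  -0.15860676  1.01170745
 -0.75744495] [-0.23274609  0.02947987 -0.41177524]
[0.5474743  0.28860011 0.37407493] [[319.02470133 230.06673789]
 [319.17186494 214.60390679]]
```

View pics/w1.png

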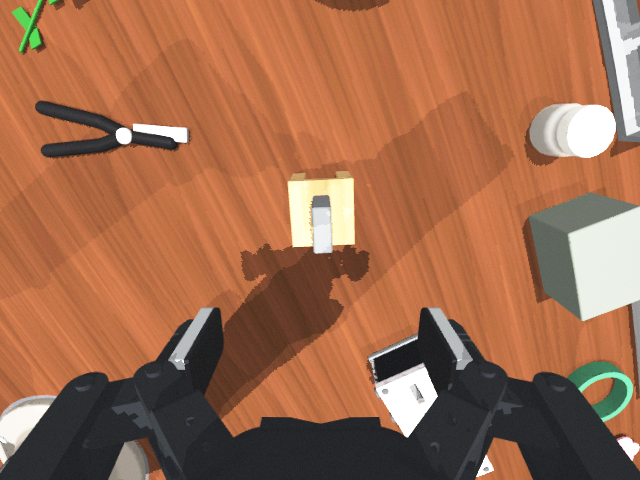

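The handle's top face spans roughly (313..332, 207..253) and the stand's top (289..354, 178..247), both square with the tool. Next I get their centres.

```bash
python3 - <<'E'
from h import *
c=bot.read_camera("wrist"); im=c["img"]; h=cv2.cvtColor(im,cv2.COLOR_RGB2HSV)
w=(h[160:270,270:375,1]<45)&(h[160:270,270:375,2]>70)
n,l,s,ce=cv2.connectedComponentsWithStats(w.astype(np.uint8))
i=1+s[1:,4].argmax(); print(s[i]); v=h[160:270,270:375,2][l==i]; print(np.percentile(v,[5,25,50,75,95]))
m=w&(l==i)&(h[160:270,270:375,2]>155); ys,xs=np.where(m); r=cv2.minAreaRect(np.c_[xs+270,ys+160].astype(np.float32)); print(r)
P=plane(c,cv2.boxPoints(r),.105); print(P.round(4),P.mean(0))
w=(h[160:270,270:375,0]>12)&(h[160:270,270:375,0]<28)&(h[160:270,270:375,2]>190)
n,l,s,ce=cv2.connectedComponentsWithStats(w.astype(np.uint8)); i=1+s[1:,4].argmax();ys,xs=np.where(l==i)
r=cv2.minAreaRect(np.c_[xs+270,ys+160].astype(np.float32)); print(r);P=plane(c,cv2.boxPoints(r),.055); print(P.round(4),P.mean(0))
E
```

```text
[  43   36   21   58 1062]
[119. 201. 229. 243. 244.]
((322.599853515625, 230.4959716796875), (45.64350509643555, 18.665075302124023), 87.70938873291016)
[[0.5159 0.2328 0.105 ]
 [0.5298 0.2275 0.105 ]
 [0.5163 0.1911 0.105 ]
 [0.5018 0.1966 0.105 ]] [0.51594389 0.21202632 0.105     ]
((322.2309875488281, 209.46600341796875), (73.47870635986328, 66.3004150390625), 87.33700561523438)
[[0.5018 0.2604 0.055 ]
 [0.5587 0.2391 0.055 ]
 [0.5357 0.1715 0.055 ]
 [0.4748 0.1941 0.055 ]] [0.51774291 0.21628313 0.055     ]
```

Call:
jog_arm(deltas=[[0.003, -0.0015, -0.02, 0, 0, 0.04, 1], [0, 0, -0.03, 0, 0, 0, 1], [0, 0, -0.03, 0, 0, 0, 1], [0, 0, -0.03, 0, 0, 0, 1], [0, 0, -0.03, 0, 0, 0, 1], [0, 0, -0.02, 0, 0, 0, 1], [0, 0, -0.005, 0, 0, 0, 1], [0, 0, 0, 0, 0, 0, 1], [0, 0, 0, 0, 0, 0, 1]])

```text
t: 2.55
eef_pos: [0.5177, 0.2126, 0.0893]
tool_rot: [-0.0, 0.824, 0.567, 0.001]
contact_force: [0.9, -0.8, -0.0]
gripper_width: 1.0
grasp_force: 0.0
```

Call:
jog_arm(deltas=[[0, 0, 0, 0, 0, 0, 0], [0, 0, 0, 0, 0, 0, 0], [0, 0, 0, 0, 0, 0, 0], [0, 0, 0, 0, 0, 0, 0], [0, 0, 0, 0, 0, 0, 0], [0, 0, 0, 0, 0, 0, 0], [0, 0, 0, 0, 0, 0, 0], [0, 0, 0, 0, 0, 0, 0], [0, 0, 0, 0, 0, 0, 0], [0, 0, 0, 0, 0, 0, 0]], newtons=50)

```text
t: 3.55
eef_pos: [0.5173, 0.212, 0.0886]
tool_rot: [-0.0, 0.824, 0.566, 0.0]
contact_force: [-2.4, -0.1, 5.6]
gripper_width: 0.179
grasp_force: 49.3
```

Call:
jog_arm(deltas=[[0, 0, 0.01, 0, 0, 0, 0], [0, 0, 0.03, 0, 0, 0, 0], [0, 0, 0.03, 0, 0, 0, 0], [0, 0, 0.03, 0, 0, 0, 0], [0, 0, 0.03, 0, 0, 0, 0], [0, 0, 0, 0, 0, 0, 0], [0, 0, 0, 0, 0, 0, 0]])

```text
t: 4.25
eef_pos: [0.5171, 0.2119, 0.2187]
tool_rot: [-0.0, 0.824, 0.566, 0.001]
contact_force: [-0.3, 0.6, -2.4]
gripper_width: 0.182
grasp_force: 48.9
```

Call:
jog_arm(deltas=[[0.0028, -0.037, 0, 0, 0, 0.0462, 0], [0.0028, -0.037, 0, 0, 0, 0.0462, 0], [0.0028, -0.037, 0, 0, 0, 0.0462, 0], [0.0028, -0.037, 0, 0, 0, 0.0462, 0], [0.0028, -0.037, 0, 0, 0, 0.0462, 0], [0.0028, -0.037, 0, 0, 0, 0.0462, 0], [0.0028, -0.037, 0, 0, 0, 0.0462, 0], [0.0028, -0.037, 0, 0, 0, 0.0462, 0], [0.0028, -0.037, 0, 0, 0, 0.0462, 0], [0.0028, -0.037, 0, 0, 0, 0.0462, 0]])

```text
t: 5.25
eef_pos: [0.544, -0.1593, 0.2165]
tool_rot: [-0.001, 0.672, 0.741, -0.001]
contact_force: [-0.1, 0.4, -1.8]
gripper_width: 0.183
grasp_force: 48.8
```

Call:
jog_arm(deltas=[[0, 0, 0, 0, 0, 0, 0], [0, 0, 0, 0, 0, 0, 0], [0, 0, 0, 0, 0, 0, 0]])

```text
t: 5.55
eef_pos: [0.5446, -0.1567, 0.2171]
tool_rot: [-0.001, 0.672, 0.74, -0.0]
contact_force: [0.4, 0.6, -1.0]
gripper_width: 0.178
grasp_force: 48.9
```

```bash
python3 - <<'E'
from h import *
c=bot.read_camera("wrist"); save(c,"w2"); o=bot.get_obs(); print(o["t"],o["eef_pos"],rot(o["tool_rot"]).round(4),o["q"],o["contact_force"],o["gripper_width"])
print(proj(c,[[.5446,-.1585,.06],[.5402,-.113,.06],[.5359,-.0683,.06],[.5315,-.022,.06]]))
E
```

```text
5.6 [ 0.54488472 -0.15637689  0.2174052 ] [[-9.680e-02  9.953e-01 -1.700e-03]
 [ 9.953e-01  9.680e-02  9.000e-04]
 [ 1.100e-03 -1.600e-03 -1.000e+00]] [-0.21234735  0.36394012  0.4840986   1.87996315 -0.20592408  0.94848057
  0.46280411] [ 0.11111997 -1.09697921 -1.99849256] 0.1806994045035121
[[319.47998908 228.52976144]
 [319.48752207 173.68872938]
 [319.52736445 114.48066675]
 [319.64941746  47.50552381]]
```

View pics/w2.png

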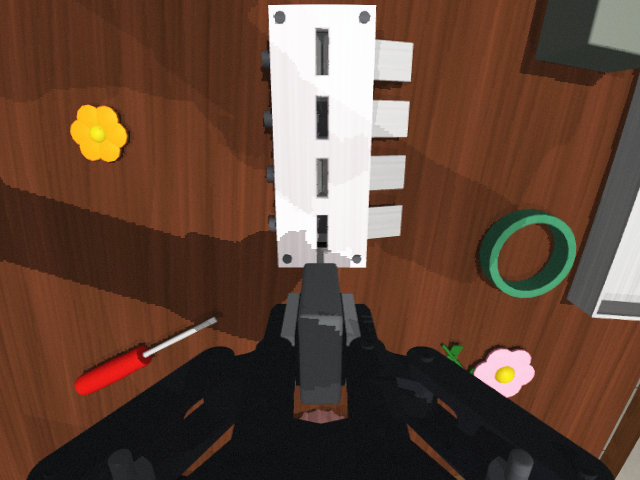

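The wrist view shows slots 4 to 1 at rows about 52, 118, 177 and 232, all at column 322, with the blade end near (321,250). I'll refine the slots and the blade.

```bash
python3 - <<'E'
from h import *
c=bot.read_camera("wrist"); im=c["img"]; v=cv2.GaussianBlur(im.max(2),(3,3),0)
cs=[]
for y0,y1,t in((20,85,150),(88,148,150),(152,205,150)):
    p=v[y0:y1,305:340]; print(np.median(p))
    n,l,s,ce=cv2.connectedComponentsWithStats((p<t).astype(np.uint8)); i=1+s[1:,4].argmax(); x,y,w,h,a=s[i]
    x+=305;y+=y0; uv=[[x-.5,y+h/2-.5],[x+w-.5,y+h/2-.5],[x+w/2-.5,y-.5],[x+w/2-.5,y+h-.5]]
    P=plane(c,uv,.06); ctr=np.r_[P[:2].mean(0)[:1],P[2:].mean(0)[1:2]]; print((x,y,w,h),P[:,:2].round(4).tolist(),"ctr",ctr.round(4)); cs.append(P.mean(0)[:2])
print(np.diff(cs,axis=0))
# blade columns
for r in range(236,268,3): print(r,v[r,300:345:1].tolist()[5:35])
o=bot.get_obs();print(o["eef_pos"],proj(c,o["eef_pos"]+np.array([[0,0,-.033],[0,0,-.075],[-.00116,.012,-.075],[-.00116,.012,-.033]])))
E
```

```text
252.0
(np.int32(316), np.int32(29), np.int32(12), np.int32(47)) [[0.529, -0.025], [0.5377, -0.0241], [0.5318, -0.0091], [0.5349, -0.0404]] ctr [ 0.5333 -0.0247]
242.0
(np.int32(316), np.int32(97), np.int32(12), np.int32(43)) [[0.5333, -0.0709], [0.5424, -0.07], [0.5364, -0.055], [0.5395, -0.0863]] ctr [ 0.5379 -0.0707]
241.0
(np.int32(317), np.int32(159), np.int32(11), np.int32(38)) [[0.5384, -0.116], [0.5472, -0.1152], [0.5413, -0.1007], [0.5443, -0.131]] ctr [ 0.5428 -0.1158]
[[ 0.00455943 -0.04589583]
 [ 0.00489407 -0.04516594]]
236 [236, 250, 254, 254, 253, 253, 253, 253, 253, 250, 235, 191, 126, 80, 67, 67, 67, 66, 66, 65, 77, 124, 190, 232, 245, 247, 247, 247, 246, 247]
239 [212, 225, 242, 252, 253, 253, 253, 253, 253, 250, 235, 189, 124, 79, 67, 67, 67, 66, 66, 66, 79, 125, 189, 230, 243, 247, 247, 246, 246, 246]
242 [205, 231, 249, 254, 253, 253, 253, 253, 253, 250, 228, 156, 67, 31, 32, 31, 31, 32, 32, 31, 48, 106, 182, 230, 245, 247, 247, 246, 246, 246]
245 [195, 197, 200, 201, 202, 214, 236, 250, 253, 250, 227, 150, 53, 13, 13, 12, 13, 13, 13, 14, 33, 98, 181, 230, 245, 24
[... 496 characters left out ...]
199, 198, 197, 196, 195, 196, 188, 152, 104, 85, 85, 85, 84, 94, 127, 169, 192, 196, 195, 195, 195, 195, 195, 194, 192, 193]
260 [194, 196, 198, 198, 197, 196, 196, 196, 196, 196, 189, 152, 104, 84, 84, 84, 83, 93, 128, 169, 193, 197, 196, 195, 195, 195, 195, 193, 192, 192]
263 [152, 129, 118, 112, 108, 108, 108, 108, 108, 108, 105, 92, 74, 67, 68, 69, 68, 71, 82, 98, 108, 110, 110, 108, 107, 108, 110, 111, 118, 134]
266 [60, 56, 58, 59, 59, 59, 59, 59, 59, 58, 59, 59, 59, 60, 60, 60, 61, 61, 60, 59, 59, 59, 59, 59, 59, 60, 60, 60, 61, 64]
[ 0.54506929 -0.15636132  0.21765153] [[319.32492746 297.14180885]
 [319.57765749 264.51080637]
 [319.59920188 245.95948285]
 [319.34512643 275.01419785]]
```

Call:
jog_arm(deltas=[[0.0023, -0.0056, 0, 0, 0, 0.003, 0], [0, 0, -0.03, 0, 0, 0, 0], [0, 0, -0.03, 0, 0, 0, 0], [0, 0, -0.016, 0, 0, 0, 0], [0, 0, 0, 0, 0, 0, 0], [0, 0, 0, 0, 0, 0, 0], [0, 0, 0, 0, 0, 0, 0]])

```text
t: 6.35
eef_pos: [0.5484, -0.164, 0.1436]
tool_rot: [0.001, 0.672, 0.741, 0.001]
contact_force: [0.2, -0.1, -0.8]
gripper_width: 0.183
grasp_force: 48.9
```

```bash
python3 - <<'E'
from h import *
c=bot.read_camera("wrist"); im=c["img"]; cv2.imwrite("pics/w3.png",cv2.resize(im[150:310,240:400,::-1],None,fx=3.7,fy=3.7,interpolation=0))
o=bot.get_obs();print(o["eef_pos"],rot(o["tool_rot"]).round(4),o["contact_force"]);print(proj(c,o["eef_pos"]+np.array([[-.00116,.012,-.075]])),proj(c,[.5473,-.162,.06]))
E
```

```text
[ 0.54839986 -0.16396417  0.14359591] [[-9.800e-02  9.952e-01  2.300e-03]
 [ 9.952e-01  9.800e-02 -3.000e-04]
 [-6.000e-04  2.300e-03 -1.000e+00]] [ 0.98664226  0.67105077 -1.03268258]
[[318.78871812 245.65010129]] [[317.35375885 255.92208964]]
```

View pics/w3.png

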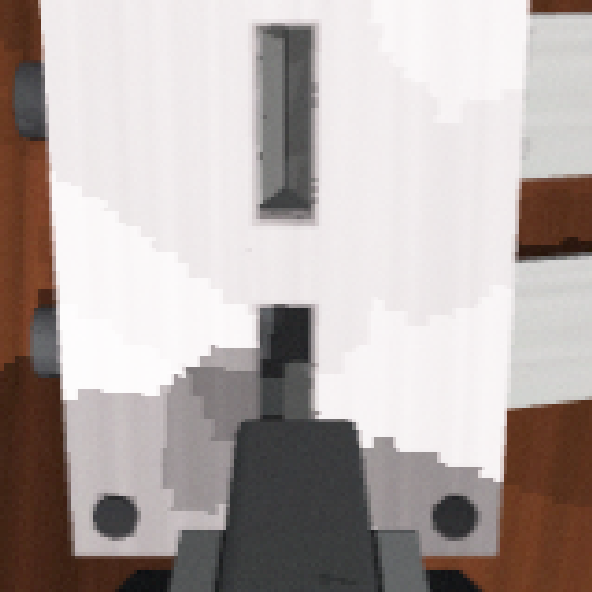

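Slot1's opening is at crop columns 260–313. The blade, at about 285–312, sits right of centre, so I'll measure the profile and move it toward -x.

```bash
python3 - <<'E'
from h import *
c=bot.read_camera("wrist"); im=c["img"].max(2)
for r in (234,240,246,250,254,258,261): print(r,im[r,306:332].tolist())
o=bot.get_obs();print(o["eef_pos"],o["contact_force"])
e=plane(c,[[310,236],[324.5,236]],.06);print(e)
print("blade expected cols",proj(c,o["eef_pos"]+np.array([[-.00116-.002,.012,-.07],[-.00116+.002,.012,-.07],[-.00116-.002,.012,-.045],[-.00116+.002,.012,-.045]])))
E
```

```text
234 [247, 238, 229, 190, 106, 101, 92, 82, 51, 52, 49, 41, 41, 40, 38, 42, 40, 87, 160, 206, 234, 239, 239, 240, 240, 240]
240 [250, 249, 238, 186, 74, 80, 66, 38, 37, 40, 39, 39, 36, 37, 38, 36, 37, 86, 157, 215, 238, 239, 239, 239, 239, 239]
246 [171, 168, 154, 129, 92, 83, 69, 40, 38, 39, 38, 39, 37, 37, 39, 43, 40, 85, 158, 214, 237, 238, 239, 238, 238, 240]
250 [130, 129, 125, 104, 61, 37, 37, 38, 37, 39, 51, 79, 86, 87, 86, 87, 91, 117, 170, 223, 238, 238, 239, 240, 239, 239]
254 [127, 126, 123, 107, 82, 69, 69, 70, 70, 68, 78, 86, 84, 86, 82, 84, 85, 97, 157, 229, 247, 248, 248, 247, 247, 247]
258 [127, 125, 124, 110, 83, 65, 65, 67, 65, 66, 75, 87, 87, 84, 86, 87, 87, 114, 177, 231, 247, 247, 247, 248, 247, 246]
261 [128, 127, 127, 108, 81, 65, 65, 64, 67, 66, 73, 88, 87, 86, 86, 87, 86, 99, 125, 145, 215, 247, 247, 247, 247, 247]
[ 0.54828664 -0.16390937  0.14352311] [-0.51323965 -0.17947855 -0.85726859]
[[ 0.5414637  -0.14921956  0.06      ]
 [ 0.55043529 -0.14833404  0.06      ]]
blade expected cols [[315.21743762 248.05994781]
 [321.99022421 248.68719861]
 [314.68922406 264.59441979]
 [322.35159748 265.29127627]]
```

Call:
jog_arm(deltas=[[-0.0018, 0.0018, 0, 0, 0, 0, 0], [0, 0, 0, 0, 0, 0, 0], [0, 0, -0.003, 0, 0, 0, 0], [0, 0, -0.003, 0, 0, 0, 0], [0, 0, -0.003, 0, 0, 0, 0], [0, 0, 0, 0, 0, 0, 0]])

```text
t: 7.05
eef_pos: [0.5453, -0.1619, 0.1326]
tool_rot: [-0.0, 0.672, 0.741, -0.0]
contact_force: [-0.6, 0.2, -1.1]
gripper_width: 0.179
grasp_force: 49.0
```

Call:
jog_arm(deltas=[[0, 0, -0.003, 0, 0, 0, 0], [0, 0, -0.003, 0, 0, 0, 0], [0, 0, -0.002, 0, 0, 0, 0], [0, 0, 0, 0, 0, 0, 0]])

```text
t: 7.45
eef_pos: [0.5454, -0.1619, 0.1249]
tool_rot: [-0.0, 0.672, 0.741, -0.0]
contact_force: [0.7, 0.4, -2.1]
gripper_width: 0.184
grasp_force: 49.0
```

Call:
jog_arm(deltas=[[0.001, 0, 0, 0, 0, 0, 0], [0, 0, 0, 0, 0, 0, 0], [0, 0, -0.002, 0, 0, 0, 0], [0, 0, -0.002, 0, 0, 0, 0], [0, 0, -0.002, 0, 0, 0, 0]])

```text
t: 7.95
eef_pos: [0.5466, -0.1619, 0.1191]
tool_rot: [-0.0, 0.672, 0.741, 0.0]
contact_force: [-0.1, 0.5, -1.0]
gripper_width: 0.18
grasp_force: 48.9
```

Call:
jog_arm(deltas=[[0, 0, -0.002, 0, 0, 0, 0], [0, 0, -0.002, 0, 0, 0, 0]])

```text
t: 8.15
eef_pos: [0.5466, -0.162, 0.1151]
tool_rot: [-0.0, 0.672, 0.741, -0.0]
contact_force: [0.1, -0.7, -1.8]
gripper_width: 0.179
grasp_force: 49.0
```

Call:
jog_arm(deltas=[[0, 0, -0.001, 0, 0, 0, 0]])

```text
t: 8.25
eef_pos: [0.5465, -0.1619, 0.114]
tool_rot: [-0.0, 0.672, 0.741, -0.0]
contact_force: [0.4, -0.0, -0.5]
gripper_width: 0.179
grasp_force: 48.9
```

Call:
jog_arm(deltas=[[0, 0, -0.001, 0, 0, 0, 0], [0, 0, -0.001, 0, 0, 0, 0]])

```text
t: 8.45
eef_pos: [0.5467, -0.1619, 0.1123]
tool_rot: [0.0, 0.672, 0.741, 0.0]
contact_force: [0.0, -0.3, 0.1]
gripper_width: 0.181
grasp_force: 48.9
```

Call:
jog_arm(deltas=[[0, 0, -0.001, 0, 0, 0, 0]])

```text
t: 8.55
eef_pos: [0.5467, -0.162, 0.1112]
tool_rot: [0.0, 0.672, 0.741, 0.0]
contact_force: [0.2, -0.3, -1.9]
gripper_width: 0.18
grasp_force: 48.9
```

Call:
jog_arm(deltas=[[0, 0, -0.001, 0, 0, 0, 0]])

```text
t: 8.65
eef_pos: [0.5467, -0.1619, 0.1103]
tool_rot: [0.0, 0.672, 0.741, 0.0]
contact_force: [-0.0, -0.6, -1.2]
gripper_width: 0.182
grasp_force: 48.9
```

Call:
jog_arm(deltas=[[0, 0, -0.001, 0, 0, 0, 0]])

```text
t: 8.75
eef_pos: [0.5467, -0.162, 0.1093]
tool_rot: [0.0, 0.672, 0.741, 0.0]
contact_force: [-0.3, 0.5, -0.9]
gripper_width: 0.182
grasp_force: 49.0
```

Call:
jog_arm(deltas=[[0, 0, -0.001, 0, 0, 0, 0]])

```text
t: 8.85
eef_pos: [0.5467, -0.162, 0.1082]
tool_rot: [0.0, 0.672, 0.741, 0.0]
contact_force: [-0.6, 0.4, -0.9]
gripper_width: 0.178
grasp_force: 49.0
```

Call:
jog_arm(deltas=[[0, 0, -0.001, 0, 0, 0, 0]])

```text
t: 8.95
eef_pos: [0.5467, -0.1619, 0.1072]
tool_rot: [0.0, 0.672, 0.741, 0.0]
contact_force: [0.4, 0.3, -0.6]
gripper_width: 0.179
grasp_force: 48.9
```

Call:
jog_arm(deltas=[[0, 0, -0.001, 0, 0, 0, 0]])

```text
t: 9.05
eef_pos: [0.5467, -0.1619, 0.1062]
tool_rot: [0.0, 0.672, 0.741, 0.0]
contact_force: [0.2, -0.4, -1.2]
gripper_width: 0.184
grasp_force: 49.0
```

Call:
jog_arm(deltas=[[0, 0, -0.001, 0, 0, 0, 0]])

```text
t: 9.15
eef_pos: [0.5467, -0.1619, 0.1052]
tool_rot: [-0.0, 0.672, 0.741, 0.0]
contact_force: [0.5, -0.5, -1.5]
gripper_width: 0.184
grasp_force: 48.9
```

Slot 1 shows no drag down to about 30 mm, so it is slack. I'll go to slot 2.

Call:
jog_arm(deltas=[[0, 0, 0.01, 0, 0, 0, 0], [0, 0, 0.02, 0, 0, 0, 0], [0, 0, 0.014, 0, 0, 0, 0], [0, 0, 0, 0, 0, 0, 0], [-0.0023, 0.0229, 0, 0, 0, 0, 0], [-0.0023, 0.0229, 0, 0, 0, 0, 0], [0, 0, 0, 0, 0, 0, 0], [0, 0, 0, 0, 0, 0, 0]])

```text
t: 9.95
eef_pos: [0.542, -0.1157, 0.1491]
tool_rot: [-0.0, 0.671, 0.741, -0.0]
contact_force: [-0.4, -0.1, -1.1]
gripper_width: 0.186
grasp_force: 49.0
```

```bash
cat > s.py <<'E'
from h import *
import sys
x,y=map(float,sys.argv[1:3])
c=bot.read_camera("wrist"); im=c["img"].max(2)
o=bot.get_obs();p=o["eef_pos"];print(p,rot(o["tool_rot"])[:2,1],o["contact_force"])
b=proj(c,p+np.array([[-.00116-.002,.012,-.07],[-.00116+.002,.012,-.07]])); s=proj(c,[[x-.0014,y+.0145,.06],[x-.0014,y+.0155,.06]])
print("blade exp",b.round(1).tolist(),"slot end exp",s.round(1).tolist())
for r in list(range(int(s[1,1])-4,int(s[1,1])+34,3)): print(r,im[r,304:334].tolist())
E
python3 s.py .5427 -.1164
```

```text
[ 0.54197018 -0.11656787  0.14917199] [0.99520678 0.0977929 ] [ 0.00787017 -1.04875098 -0.65092152]
blade exp [[315.7, 249.8], [322.5, 250.4]] slot end exp [[320.3, 235.8], [320.5, 234.3]]
230 [243, 243, 244, 244, 244, 243, 243, 242, 241, 240, 240, 241, 242, 242, 240, 240, 240, 240, 238, 236, 238, 240, 240, 238, 237, 239, 242, 243, 244, 245]
233 [244, 243, 244, 244, 243, 243, 243, 228, 203, 228, 226, 227, 227, 226, 223, 220, 219, 218, 211, 208, 213, 216, 213, 209, 217, 236, 242, 243, 244, 245]
236 [243, 242, 243, 244, 243, 244, 244, 235, 215, 182, 146, 124, 124, 128, 135, 107, 71, 92, 90, 85, 88, 88, 116, 168, 210, 237, 243, 243, 243, 245]
239 [243, 242, 244, 244, 244, 243, 243, 235, 208, 169, 148, 128, 127, 126, 133, 106, 77, 95, 93, 100, 93, 86, 116, 169, 212, 234, 241, 245, 250, 251]
242 [132, 134, 135, 137, 134, 201, 242, 234, 206, 146, 89, 102, 124, 124, 130, 110, 78, 100, 97, 96, 87, 85, 119, 170, 209, 236, 243, 246, 250, 251]
245 [138, 135, 137, 138, 138, 135, 134, 126, 119, 103, 88, 103, 128, 130, 136, 110, 77, 96, 90, 88, 85, 86, 121, 178, 231, 248, 249, 249, 250, 250]
248 [
[... 276 characters left out ...]
, 250, 250]
254 [135, 136, 135, 138, 138, 134, 135, 129, 122, 109, 90, 83, 87, 87, 87, 86, 86, 86, 87, 85, 86, 90, 116, 175, 232, 248, 249, 249, 250, 250]
257 [136, 137, 135, 135, 136, 135, 132, 128, 120, 107, 89, 88, 89, 90, 87, 88, 87, 87, 87, 87, 87, 86, 118, 175, 231, 248, 249, 250, 250, 251]
260 [135, 136, 134, 135, 134, 135, 131, 128, 124, 116, 102, 91, 90, 86, 85, 87, 86, 88, 89, 92, 90, 89, 136, 196, 231, 248, 249, 250, 251, 250]
263 [163, 140, 104, 99, 83, 80, 77, 76, 74, 74, 67, 70, 66, 68, 65, 67, 70, 66, 69, 68, 67, 69, 82, 96, 105, 112, 118, 120, 118, 145]
266 [68, 51, 58, 61, 60, 59, 62, 62, 58, 61, 59, 63, 58, 61, 61, 63, 60, 64, 63, 63, 61, 61, 63, 65, 61, 62, 63, 59, 62, 59]
```

Call:
jog_arm(deltas=[[0, 0, -0.006, 0, 0, 0, 0], [0, 0, -0.006, 0, 0, 0, 0], [0, 0, -0.006, 0, 0, 0, 0], [0, 0, -0.005, 0, 0, 0, 0], [0, 0, 0, 0, 0, 0, 0]])

```text
t: 10.5
eef_pos: [0.5414, -0.1162, 0.1253]
tool_rot: [-0.001, 0.672, 0.741, -0.001]
contact_force: [0.2, 0.4, -2.1]
gripper_width: 0.176
grasp_force: 49.0
```

Call:
jog_arm(deltas=[[0, 0, -0.002, 0, 0, 0, 0], [0, 0, -0.002, 0, 0, 0, 0], [0, 0, -0.001, 0, 0, 0, 0]])

```text
t: 10.8
eef_pos: [0.5421, -0.1161, 0.1213]
tool_rot: [0.0, 0.672, 0.741, 0.0]
contact_force: [0.1, 0.1, -0.1]
gripper_width: 0.18
grasp_force: 48.9
```

Call:
jog_arm(deltas=[[0, 0, -0.001, 0, 0, 0, 0], [0, 0, -0.001, 0, 0, 0, 0]])

```text
t: 11.0
eef_pos: [0.5421, -0.1161, 0.1193]
tool_rot: [0.0, 0.672, 0.741, 0.0]
contact_force: [0.1, -0.8, -1.6]
gripper_width: 0.179
grasp_force: 48.9
```

Call:
jog_arm(deltas=[[0, 0, -0.001, 0, 0, 0, 0]])

```text
t: 11.1
eef_pos: [0.5421, -0.1161, 0.1183]
tool_rot: [0.0, 0.672, 0.741, 0.0]
contact_force: [0.5, 0.3, -1.5]
gripper_width: 0.18
grasp_force: 49.0
```

Call:
jog_arm(deltas=[[0, 0, -0.001, 0, 0, 0, 0], [0, 0, -0.001, 0, 0, 0, 0]])

```text
t: 11.3
eef_pos: [0.542, -0.1162, 0.1163]
tool_rot: [-0.0, 0.672, 0.741, -0.0]
contact_force: [-0.6, -0.1, -1.0]
gripper_width: 0.183
grasp_force: 49.0
```

Call:
jog_arm(deltas=[[0, 0, -0.001, 0, 0, 0, 0], [0, 0, -0.001, 0, 0, 0, 0]])

```text
t: 11.5
eef_pos: [0.5421, -0.1163, 0.1146]
tool_rot: [-0.0, 0.672, 0.741, 0.0]
contact_force: [-2.8, 1.2, 7.5]
gripper_width: 0.179
grasp_force: 50.0
```

Call:
jog_arm(deltas=[[0, 0, -0.001, 0, 0, 0, 0]])

```text
t: 11.6
eef_pos: [0.5422, -0.1164, 0.114]
tool_rot: [0.0, 0.672, 0.741, 0.0]
contact_force: [-3.5, -0.1, 11.1]
gripper_width: 0.18
grasp_force: 50.5
```

Call:
jog_arm(deltas=[[0, 0, -0.001, 0, 0, 0, 0]])

```text
t: 11.7
eef_pos: [0.5422, -0.1165, 0.1133]
tool_rot: [0.0, 0.672, 0.741, 0.0]
contact_force: [-4.7, 0.9, 16.0]
gripper_width: 0.18
grasp_force: 51.1
```

Slot 2's push reached 17 N by about 22 mm and was still climbing, so it is jammed. I'm backing out and going to slot 3.

Call:
jog_arm(deltas=[[0, 0, 0.005, 0, 0, 0, 0], [0, 0, 0.01, 0, 0, 0, 0], [0, 0, 0.02, 0, 0, 0, 0], [0, 0, 0, 0, 0, 0, 0], [-0.0023, 0.0229, 0, 0, 0, 0, 0], [-0.0023, 0.0229, 0, 0, 0, 0, 0], [0, 0, 0, 0, 0, 0, 0], [0, 0, 0, 0, 0, 0, 0]])

```text
t: 12.5
eef_pos: [0.5374, -0.0699, 0.1471]
tool_rot: [-0.0, 0.671, 0.741, -0.0]
contact_force: [0.3, -0.8, -1.4]
gripper_width: 0.177
grasp_force: 49.6
```

```bash
python3 s.py .5380 -.0707
```

```text
[ 0.53739189 -0.07080791  0.14715899] [0.99521115 0.09774849] [-0.79206452  0.12776381 -1.72280903]
blade exp [[315.6, 249.8], [322.3, 250.4]] slot end exp [[320.0, 236.8], [320.2, 235.3]]
231 [247, 247, 247, 248, 247, 248, 247, 245, 244, 245, 244, 245, 245, 245, 245, 244, 245, 244, 242, 242, 244, 245, 245, 243, 241, 243, 246, 247, 248, 248]
234 [247, 247, 247, 248, 248, 247, 247, 242, 232, 232, 232, 232, 231, 232, 229, 228, 228, 225, 224, 219, 221, 224, 221, 218, 218, 235, 246, 246, 248, 248]
237 [248, 247, 247, 247, 248, 247, 246, 239, 213, 155, 102, 88, 55, 54, 54, 45, 50, 48, 44, 45, 46, 42, 73, 153, 215, 236, 245, 247, 247, 248]
240 [247, 246, 248, 247, 248, 248, 247, 240, 210, 141, 89, 72, 41, 47, 42, 43, 42, 43, 40, 39, 43, 43, 69, 151, 220, 241, 245, 246, 249, 253]
243 [141, 141, 144, 140, 208, 247, 247, 238, 212, 146, 90, 77, 43, 45, 44, 46, 44, 46, 43, 41, 42, 41, 69, 151, 221, 244, 251, 252, 252, 253]
246 [143, 143, 140, 140, 142, 141, 139, 136, 125, 107, 76, 46, 42, 44, 41, 44, 40, 44, 42, 47, 41, 43, 67, 109, 188, 243, 252, 252, 252, 253]
249 [141, 142, 141, 142, 143, 14
[... 230 characters left out ...]
 252, 252, 252, 253]
255 [138, 139, 141, 145, 145, 141, 144, 136, 127, 105, 73, 73, 80, 96, 94, 93, 92, 93, 89, 87, 79, 76, 106, 179, 231, 248, 251, 252, 252, 253]
258 [142, 141, 138, 139, 141, 144, 138, 139, 126, 111, 88, 86, 92, 91, 95, 93, 91, 92, 91, 86, 74, 72, 118, 186, 231, 248, 251, 252, 252, 253]
261 [144, 139, 141, 143, 141, 144, 142, 137, 129, 109, 73, 77, 83, 94, 89, 91, 95, 92, 92, 86, 76, 72, 115, 186, 232, 248, 251, 252, 252, 252]
264 [119, 69, 60, 64, 66, 66, 66, 62, 65, 65, 65, 68, 67, 64, 65, 66, 68, 67, 67, 64, 66, 70, 68, 68, 68, 68, 67, 67, 68, 66]
267 [59, 60, 62, 68, 66, 66, 65, 66, 65, 66, 65, 66, 67, 64, 65, 65, 69, 66, 67, 66, 68, 65, 65, 71, 70, 67, 66, 69, 67, 66]
```

Call:
jog_arm(deltas=[[0, 0, -0.006, 0, 0, 0, 0], [0, 0, -0.006, 0, 0, 0, 0], [0, 0, -0.006, 0, 0, 0, 0], [0, 0, -0.005, 0, 0, 0, 0], [0, 0, 0, 0, 0, 0, 0]])

```text
t: 13.05
eef_pos: [0.5368, -0.0705, 0.1233]
tool_rot: [-0.001, 0.672, 0.741, -0.001]
contact_force: [1.1, 0.1, -1.1]
gripper_width: 0.178
grasp_force: 49.6
```

Call:
jog_arm(deltas=[[0, 0, -0.002, 0, 0, 0, 0], [0, 0, -0.002, 0, 0, 0, 0], [0, 0, -0.001, 0, 0, 0, 0]])

```text
t: 13.35
eef_pos: [0.5375, -0.0703, 0.1192]
tool_rot: [0.0, 0.672, 0.741, 0.0]
contact_force: [-0.0, 0.2, -0.2]
gripper_width: 0.188
grasp_force: 49.6
```

Call:
jog_arm(deltas=[[0, 0, -0.001, 0, 0, 0, 0], [0, 0, -0.001, 0, 0, 0, 0]])

```text
t: 13.55
eef_pos: [0.5375, -0.0703, 0.1173]
tool_rot: [0.0, 0.672, 0.741, 0.0]
contact_force: [-0.1, -0.2, -2.0]
gripper_width: 0.183
grasp_force: 49.6
```

Call:
jog_arm(deltas=[[0, 0, -0.001, 0, 0, 0, 0], [0, 0, -0.001, 0, 0, 0, 0]])

```text
t: 13.75
eef_pos: [0.5375, -0.0703, 0.1153]
tool_rot: [0.0, 0.672, 0.741, 0.0]
contact_force: [-0.0, -0.3, -0.9]
gripper_width: 0.181
grasp_force: 49.6
```

Call:
jog_arm(deltas=[[0, 0, -0.001, 0, 0, 0, 0]])

```text
t: 13.85
eef_pos: [0.5375, -0.0704, 0.1143]
tool_rot: [0.0, 0.672, 0.741, 0.0]
contact_force: [-0.7, -0.0, -1.8]
gripper_width: 0.181
grasp_force: 49.6
```

Call:
jog_arm(deltas=[[0, 0, -0.001, 0, 0, 0, 0], [0, 0, -0.001, 0, 0, 0, 0]])

```text
t: 14.05
eef_pos: [0.5375, -0.0703, 0.1122]
tool_rot: [-0.0, 0.672, 0.741, -0.0]
contact_force: [-0.3, 0.2, -1.2]
gripper_width: 0.181
grasp_force: 49.6
```

Call:
jog_arm(deltas=[[0, 0, -0.001, 0, 0, 0, 0], [0, 0, -0.001, 0, 0, 0, 0]])

```text
t: 14.25
eef_pos: [0.5375, -0.0704, 0.1102]
tool_rot: [0.0, 0.672, 0.741, 0.0]
contact_force: [0.3, 0.5, -0.3]
gripper_width: 0.182
grasp_force: 49.6
```

Call:
jog_arm(deltas=[[0, 0, -0.001, 0, 0, 0, 0], [0, 0, -0.001, 0, 0, 0, 0]])

```text
t: 14.45
eef_pos: [0.5375, -0.0704, 0.1082]
tool_rot: [0.0, 0.672, 0.741, 0.0]
contact_force: [0.7, -0.6, -0.2]
gripper_width: 0.179
grasp_force: 49.6
```

Call:
jog_arm(deltas=[[0, 0, -0.001, 0, 0, 0, 0], [0, 0, -0.001, 0, 0, 0, 0]])

```text
t: 14.65
eef_pos: [0.5374, -0.0703, 0.1062]
tool_rot: [-0.0, 0.672, 0.741, -0.0]
contact_force: [-0.2, -0.2, -0.9]
gripper_width: 0.184
grasp_force: 49.6
```

Call:
jog_arm(deltas=[[0, 0, -0.001, 0, 0, 0, 0], [0, 0, -0.001, 0, 0, 0, 0]])

```text
t: 14.85
eef_pos: [0.5375, -0.0703, 0.1042]
tool_rot: [-0.0, 0.672, 0.741, 0.0]
contact_force: [-0.2, -0.6, -0.5]
gripper_width: 0.182
grasp_force: 49.6
```

Slot 3 is slack down to about 31 mm, so I'll go to slot 4.

Call:
jog_arm(deltas=[[0, 0, 0.01, 0, 0, 0, 0], [0, 0, 0.02, 0, 0, 0, 0], [0, 0, 0.014, 0, 0, 0, 0], [0, 0, 0, 0, 0, 0, 0], [-0.0023, 0.0229, 0, 0, 0, 0, 0], [-0.0023, 0.0229, 0, 0, 0, 0, 0], [0, 0, 0, 0, 0, 0, 0], [0, 0, 0, 0, 0, 0, 0]])

```text
t: 15.65
eef_pos: [0.5327, -0.0241, 0.148]
tool_rot: [-0.0, 0.671, 0.741, -0.0]
contact_force: [-0.0, -0.4, -0.4]
gripper_width: 0.179
grasp_force: 49.6
```

```bash
python3 s.py .5334 -.0249 | awk 'NR<4||NR%2'
```

```text
[ 0.53269499 -0.0249695   0.14811627] [0.99520815 0.09777867] [-0.54722999 -0.73708578 -1.20406586]
blade exp [[315.7, 249.6], [322.5, 250.3]] slot end exp [[320.3, 236.3], [320.5, 234.8]]
230 [255, 255, 255, 255, 255, 255, 255, 255, 255, 255, 255, 255, 255, 255, 255, 255, 255, 255, 255, 255, 255, 255, 255, 255, 255, 255, 255, 255, 255, 255]
236 [255, 255, 255, 255, 255, 255, 255, 255, 255, 252, 209, 212, 210, 211, 213, 184, 92, 117, 165, 163, 154, 150, 148, 210, 249, 254, 255, 255, 255, 255]
242 [255, 255, 255, 255, 255, 255, 255, 255, 255, 252, 189, 178, 210, 211, 221, 185, 86, 110, 156, 152, 152, 149, 153, 213, 250, 254, 255, 255, 255, 255]
248 [215, 214, 212, 215, 215, 218, 216, 212, 204, 191, 191, 211, 202, 169, 152, 153, 152, 154, 160, 167, 151, 153, 150, 178, 247, 255, 255, 255, 255, 255]
254 [214, 214, 215, 216, 218, 217, 218, 214, 209, 193, 166, 151, 152, 154, 156, 154, 154, 154, 152, 156, 161, 151, 153, 234, 254, 255, 255, 255, 255, 255]
260 [214, 215, 213, 215, 213, 215, 214, 214, 208, 195, 170, 165, 158, 153, 155, 151, 152, 154, 151, 157, 153, 154, 157, 234, 254, 255, 255, 255, 255, 255]
266 [122, 103, 105, 109, 111, 113, 112, 112, 111, 110, 109, 111, 109, 112, 111, 113, 107, 111, 112, 113, 115, 112, 112, 113, 113, 115, 114, 113, 116, 115]
```

Call:
jog_arm(deltas=[[0, 0, -0.006, 0, 0, 0, 0], [0, 0, -0.006, 0, 0, 0, 0], [0, 0, -0.006, 0, 0, 0, 0], [0, 0, -0.005, 0, 0, 0, 0], [0, 0, 0, 0, 0, 0, 0]])

```text
t: 16.2
eef_pos: [0.5322, -0.0247, 0.1243]
tool_rot: [-0.001, 0.672, 0.741, -0.001]
contact_force: [-0.2, 0.8, -0.5]
gripper_width: 0.181
grasp_force: 49.6
```

Call:
jog_arm(deltas=[[0, 0, -0.002, 0, 0, 0, 0], [0, 0, -0.002, 0, 0, 0, 0], [0, 0, -0.002, 0, 0, 0, 0], [0, 0, -0.002, 0, 0, 0, 0]])

```text
t: 16.6
eef_pos: [0.5329, -0.0245, 0.1173]
tool_rot: [0.0, 0.672, 0.741, 0.0]
contact_force: [-0.0, -0.7, -0.5]
gripper_width: 0.178
grasp_force: 49.6
```

Call:
jog_arm(deltas=[[0, 0, -0.001, 0, 0, 0, 0], [0, 0, -0.001, 0, 0, 0, 0]])

```text
t: 16.8
eef_pos: [0.5329, -0.0245, 0.1153]
tool_rot: [0.0, 0.672, 0.741, 0.0]
contact_force: [0.8, 0.5, -0.6]
gripper_width: 0.182
grasp_force: 49.6
```

Call:
jog_arm(deltas=[[0, 0, -0.001, 0, 0, 0, 0]])

```text
t: 16.9
eef_pos: [0.5329, -0.0245, 0.1143]
tool_rot: [0.0, 0.672, 0.741, 0.0]
contact_force: [1.0, 0.9, -1.3]
gripper_width: 0.182
grasp_force: 49.6
```

Call:
jog_arm(deltas=[[0, 0, -0.001, 0, 0, 0, 0]])

```text
t: 17.0
eef_pos: [0.533, -0.0245, 0.1134]
tool_rot: [0.0, 0.672, 0.741, 0.0]
contact_force: [-0.6, -1.0, 1.0]
gripper_width: 0.179
grasp_force: 49.9
```

Call:
jog_arm(deltas=[[0, 0, -0.001, 0, 0, 0, 0], [0, 0, -0.001, 0, 0, 0, 0]])

```text
t: 17.2
eef_pos: [0.5331, -0.0246, 0.1117]
tool_rot: [0.0, 0.672, 0.741, 0.0]
contact_force: [-1.5, 0.4, 4.9]
gripper_width: 0.179
grasp_force: 50.5
```

Call:
jog_arm(deltas=[[0, 0, -0.001, 0, 0, 0, 0], [0, 0, -0.001, 0, 0, 0, 0]])

```text
t: 17.4
eef_pos: [0.5332, -0.0246, 0.1099]
tool_rot: [0.0, 0.672, 0.741, 0.0]
contact_force: [-1.9, 0.4, 8.7]
gripper_width: 0.181
grasp_force: 51.0
```

Call:
jog_arm(deltas=[[0, 0, -0.001, 0, 0, 0, 0], [0, 0, -0.001, 0, 0, 0, 0]])

```text
t: 17.6
eef_pos: [0.5332, -0.0247, 0.1078]
tool_rot: [0.0, 0.672, 0.741, 0.0]
contact_force: [-0.7, 0.1, 6.0]
gripper_width: 0.181
grasp_force: 50.6
```

Call:
jog_arm(deltas=[[0, 0, -0.001, 0, 0, 0, 0], [0, 0, -0.001, 0, 0, 0, 0]])

```text
t: 17.8
eef_pos: [0.5332, -0.0247, 0.1058]
tool_rot: [0.0, 0.672, 0.741, 0.0]
contact_force: [-0.9, 0.8, 5.8]
gripper_width: 0.182
grasp_force: 50.6
```

Slot 4 gives a steady drag of about 6–7 N, so it is the good one. I'll push it home.

Call:
jog_arm(deltas=[[0, 0, -0.002, 0, 0, 0, 0], [0, 0, -0.002, 0, 0, 0, 0], [0, 0, -0.002, 0, 0, 0, 0], [0, 0, -0.002, 0, 0, 0, 0], [0, 0, -0.002, 0, 0, 0, 0]])

```text
t: 18.3
eef_pos: [0.5332, -0.0247, 0.0957]
tool_rot: [0.0, 0.672, 0.741, 0.0]
contact_force: [-1.6, 0.3, 6.1]
gripper_width: 0.181
grasp_force: 50.7
```

Call:
jog_arm(deltas=[[0, 0, -0.001, 0, 0, 0, 0], [0, 0, -0.001, 0, 0, 0, 0]])

```text
t: 18.5
eef_pos: [0.5332, -0.0247, 0.0937]
tool_rot: [0.0, 0.672, 0.741, 0.0]
contact_force: [-0.8, 0.4, 5.8]
gripper_width: 0.183
grasp_force: 50.7
```

Call:
jog_arm(deltas=[[0, 0, -0.001, 0, 0, 0, 0]])

```text
t: 18.6
eef_pos: [0.5332, -0.0247, 0.0934]
tool_rot: [-0.0, 0.672, 0.741, 0.0]
contact_force: [-7.1, -0.1, 25.0]
gripper_width: 0.178
grasp_force: 53.2
```

Call:
jog_arm(deltas=[[0, 0, 0.0005, 0, 0, 0, 0], [0, 0, 0, 0, 0, 0, 1], [0, 0, 0, 0, 0, 0, 1], [0, 0, 0, 0, 0, 0, 1], [0, 0, 0, 0, 0, 0, 1], [0, 0, 0, 0, 0, 0, 1], [0, 0, 0, 0, 0, 0, 1], [0, 0, 0, 0, 0, 0, 1], [0, 0, 0, 0, 0, 0, 1], [0, 0, 0, 0, 0, 0, 1]])

```text
t: 19.6
eef_pos: [0.5329, -0.0246, 0.0928]
tool_rot: [0.0, 0.672, 0.741, 0.0]
contact_force: [-0.3, 0.6, -0.1]
gripper_width: 1.003
grasp_force: 0.0
```

Call:
jog_arm(deltas=[[0, 0, 0.01, 0, 0, 0, 1], [0, 0, 0.03, 0, 0, 0, 1], [0, 0, 0.03, 0, 0, 0, 1], [0, 0, 0.03, 0, 0, 0, 1], [0, 0, 0.02, 0, 0, 0, 1], [0, 0, 0, 0, 0, 0, 1], [0, 0, 0, 0, 0, 0, 1]])

```text
t: 20.3
eef_pos: [0.5328, -0.0244, 0.2132]
tool_rot: [0.0, 0.672, 0.741, 0.0]
contact_force: [-0.2, 0.2, -0.6]
gripper_width: 0.999
grasp_force: 0.0
```

```bash
python3 - <<'E'
from h import *
s=bot.read_camera("side"); w=bot.read_camera("wrist")
a=cv2.resize(s["img"][170:340,220:380],(480,510),interpolation=2); b=cv2.resize(w["img"][130:330,210:410],(510,510)[:1]*2,interpolation=2)
cv2.imwrite("pics/end.png",np.hstack([a,b[:, :310+0]])[:,:,::-1])
p=proj(s,[[.5332,-.0247,.11],[.5332,-.0247,.06]]);print(p,(p-[220,170])*3); print(bot.get_obs()["eef_pos"])
E
```

```text
[[288.84969202 227.48953676]
 [289.97397443 245.65778241]] [[206.54907606 172.46861027]
 [209.92192328 226.97334724]]
[ 0.53214423 -0.0244583   0.21200847]
```

View pics/end.png

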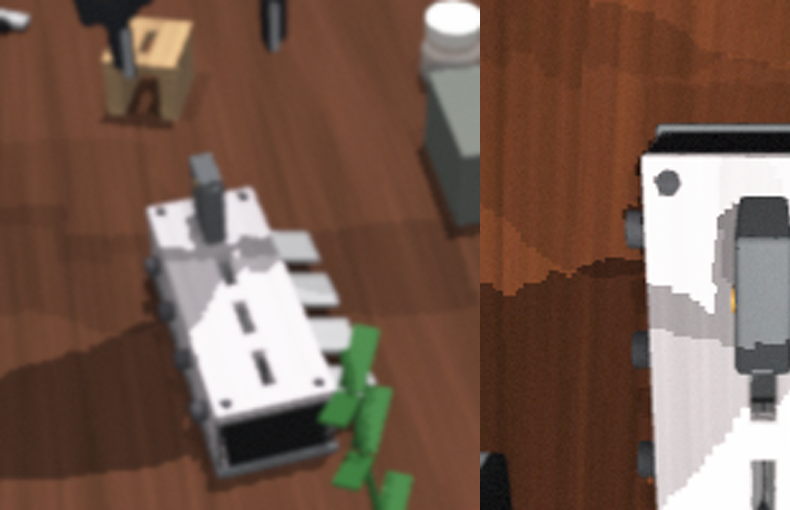

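The side crop shows the handle upright on slot 4. Its top is at about (206,170), where I predicted (206,172) for fully home, and the gripper is clear.

```bash
python3 -c "
from station import bot
print(bot.hand_in())"
```

```text
the job is handed in; nothing more can be done
None
```

The feeler is upright and fully home in slot 4, which gave a steady drag of about 6–7 N; I let go of it and handed the job in (slots 1 and 3 were slack; slot 2 was jammed, backed off at about 17 N without forcing).

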